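# Line up the plates on the serving board

## Robot

A 6-joint arm with a two-finger parallel gripper is mounted at the origin on a cart in front of the work surface, level with it; the furniture and walls round the work are solid. World frame = base frame: x ahead of the robot, y to its left, z up, the work surface at z = 0. Lengths are in mm, angles in rad, forces in N, time in s.
With the tool pointing down it reaches from about 350 to 875 mm from the base axis. Payload 4.2 kg.
Tool frame: the origin (TCP) lies between the finger pads; the fingertips stand 14 mm ahead of it and the grasp point (between the pads) lies 5 mm behind it; z points along the fingers, y is the line along which they close (so a half turn about z gives the same grasp; the last joint's range is limited). The gripper opens to 87 mm and grips with 3 to 60 N. Pads are 19 mm wide; open, the fingers measure 117 mm over their backs; the gripper's body (75 mm by 190 mm) begins 51 mm behind the grasp point.
Start: joints at [-1.025, 0.385, 0.008, 0, -1.194, -0.259], TCP at [176.819, -599.445, 236.55] pointing down, gripper open.
Joint ranges: [-3.14, 3.14], [-1.21, 2.06], [-1.07, 1.41], [-3.16, 2.05], [-2.99, -0.16], [-3.1, 3.1]. Speed limits (rad/s): [2.79, 2.79, 3.14, 3.14, 3.14, 3.14].

## Interface

Orientations are given as a unit quaternion [x, y, z, w].
In Python, from cell import telemetry, optics, robot gives the robot as it stands.
- The arm moves only by the shell command python3 -m crank 'ROWS' [FORCE]. ROWS is JSON, a list of rows, each an object with "xyz": the shift along the world's x, y, z in cm, a list of three; "rot": the turn, a rotation vector about the world's x, y, z in rad, a list of three; "grip": the finger opening in cm, from 0 to 8.7. In form: [{"xyz": [x, y, z], "rot": [wx, wy, wz], "grip": grip}, ...]. A call has 1 to 12 rows; each row shifts and turns the commanded pose from where the row before left it; what a row does not reach is not made up. A row lasts 1/12 s, in which the tool goes at most 41.7 mm and 7.16 degrees, less where a joint would pass 70% of its speed; a pose out of reach is approached as far as the arm can. A call with a gripper value outside its range is refused whole. The fingers move at their own pace and stop on an object; FORCE is the grip in N (left out, the last holds). Time passes only in rows, so rows that do not move let the fingers close. It gives the time, the measured TCP pose, the force, the opening and the grip force at its end, in the units of the state.
- telemetry.get_state(): the state, without advancing time (a new reading comes with each control period).
- optics.get_image(name): name is "scene" or "top" or "wrist"; returns a dict with "frame" (384x512x3 uint8, red, green, blue), "fx", "fy", "cx", "cy" (pixels), "k1" (the pictures are not rectified: a ray, as slopes to the right and down, at radius r is drawn at 1 + k1 r^2 times it, then the intrinsics apply), "view" (4x4, takes a point from world to camera coordinates). Camera axes: x right, y up, looking along -z (the intrinsics and any distortion apply to the point x, -y, -z); pixel columns grow to the right and rows downward; lengths in mm; the calibration is good to about 2 mm. A picture is of the moment at which its call begins. There is no depth.
- robot.hand_in(): hands the job in; it is judged then, once.
The state is a dict: "time": time; "joint_positions": joint angles; "qd": joint speeds; "joint_efforts": joint torques, N m; "eef_pos": TCP position; "ee_rot": TCP orientation; "ft_force": force on the tool from outside, world axes, zero at the start; "moment": the same for the moment, N m; "finger_gap": finger opening in mm; "finger_force": force on a finger pad.
Only numpy, scipy, OpenCV 4.12 (cv2) and the standard library are available. Lean on these libraries where they do the work, as an engineer would, in place of code of your own. Each camera call takes 0.05 s, during which the arm holds its last target. There are 200 camera calls.

## Task

The three white plates on the wooden serving board have been left out of line. Slide them along the board, without lifting or tipping them, until each touches the low rail at the back with one plate centred in front of each small black sign, so that they make a straight, evenly spaced row. Do not shift or knock over any of the other things standing about.

Things in the scene. Friction and masses are not known exactly. Their poses are not given: they have to be found in the camera images.
- serving_board: Fixed light-wood board, 280 (depth) x 760 (width) x 12 mm, on the worktop; plates, rail, bell and toothpick glass stand on it, 12 mm above the worktop. Origin on the worktop under its back part; x away from the robot, y to the left along its width: it reaches from -265 to +15 mm in x and from -320 to +440 mm in y.
- rail: Fixed dark-wood rail along the back of the board, 24 deep x 560 long x 24 mm high, with three small black signs on top (72 x 9 x 41 mm), 185 mm apart, one at its middle, a brass stud 50 mm either side of each; their tops are 77 mm above the worktop. Origin at the middle of its underside, on the board; x away from the robot, y to the left along it; its front face is at x = -12 mm.
- place_left (a point): Point on the board's top where a plate's centre belongs when the plate's rim touches the rail squarely in front of the left sign: 94 mm in front of the rail's middle line. Its axes are the rail's: x points from the robot towards the rail, square to it; y along the rail to the left.
- place_middle (a point): Point on the board's top where a plate's centre belongs when the plate's rim touches the rail squarely in front of the middle sign: 94 mm in front of the rail's middle line. Its axes are the rail's: x points from the robot towards the rail, square to it; y along the rail to the left.
- place_right (a point): Point on the board's top where a plate's centre belongs when the plate's rim touches the rail squarely in front of the right sign: 94 mm in front of the rail's middle line. Its axes are the rail's: x points from the robot towards the rail, square to it; y along the rail to the left.
- plate_a: White round dinner plate, 164 mm across (rim radius 82 mm at 7 to 18 mm above its underside), 19 mm high, about 0.21 kg, flat foot of radius about 65 mm; no part fits between the fingers from above. It stands on the board and slides when pushed at its rim. Origin at the centre of its underside, z up.
- plate_b: White round dinner plate, 164 mm across (rim radius 82 mm at 7 to 18 mm above its underside), 19 mm high, about 0.21 kg, flat foot of radius about 65 mm; no part fits between the fingers from above. It stands on the board and slides when pushed at its rim. Origin at the centre of its underside, z up.
- plate_c: White round dinner plate, 164 mm across (rim radius 82 mm at 7 to 18 mm above its underside), 19 mm high, about 0.21 kg, flat foot of radius about 65 mm; no part fits between the fingers from above. It stands on the board and slides when pushed at its rim. Origin at the centre of its underside, z up.
- service_bell: Loose counter bell, 73 mm across, 58 mm high, standing on the front part of the board. Origin at the centre of its underside. A bystander.
- toothpick_glass: Loose small faceted glass of toothpicks, 61 mm across, 72 mm high, standing on the front part of the board. Origin at the centre of its underside. A bystander.
- candy_bowl: Loose white bowl of pink sweets, 110 mm across, 55 mm high, on the worktop at the left. Origin at the centre of its underside. A bystander.
- navy_mug: Loose navy mug, 81 mm across and 111 mm with its handle, 81 mm high, behind the board between boiler and microwave. Origin at its underside. A bystander.
- notebook: Loose blue notebook, 148 x 109 x 14 mm, lying flat at the front right. Origin at the centre of its underside. A bystander.

How it is judged:
By the outcome, as a careful person would: the job done as asked, in the order asked, and still so for the second after the job is handed in, with the robot touching nothing.
It also fails if it takes over 64 s, if anything falls off the work surface, if the arm or the gripper's body presses on something with over 40 N, if the wrist force passes 120 N, or if a joint passes its speed limit or range.

## Working session

There is one attempt and no reset: what is moved stays moved. The work goes in short steps, Python scripts to look and compute and a shell command to move; the robot and the scene stay as the last step left them, time stands still between calls to the robot, and variables do not carry over. Pictures are saved under pics/ and viewed, at most 10 in all, crops included, and the job is handed in when it is done.

```bash
mkdir -p pics; cat > h.py <<'E'
import numpy as np, cv2
from cell import telemetry, optics, robot
def grab(n,f):
    d=optics.get_image(n); cv2.imwrite('pics/'+f,d['frame'][:,:,::-1]); np.save('pics/'+n+'.npy',d,allow_pickle=True); return d
def load(n): return np.load('pics/'+n+'.npy',allow_pickle=True).item()
def px(d,P):
    V=np.array(d['view']); p=np.c_[np.atleast_2d(P),np.ones(len(np.atleast_2d(P)))]@V.T
    s=np.c_[p[:,0]/-p[:,2],-p[:,1]/-p[:,2]]; s=s*(1+d['k1']*(s**2).sum(1,keepdims=True))
    return s*[d['fx'],d['fy']]+[d['cx'],d['cy']]
def world(d,uv,z):
    uv=np.atleast_2d(uv).astype(float); q=(uv-[d['cx'],d['cy']])/[d['fx'],d['fy']]; s=q.copy()
    for _ in range(30): s=q/(1+d['k1']*(s**2).sum(1,keepdims=True))
    V=np.array(d['view']); R=V[:3,:3]; c=-R.T@V[:3,3]
    r=np.c_[s[:,0],-s[:,1],-np.ones(len(s))]@R
    return c+r*((z-c[2])/r[:,2])[:,None]
E
python3 - <<'E'
from h import *
for n in('top','scene'):
    d=grab(n,n+'0.png'); print(n,d['fx'],d['k1'],np.round(-np.array(d['view'])[:3,:3].T@np.array(d['view'])[:3,3]))
E
```

```text
top 458.83931223131907 -0.0895791528246465 [ 298.   61. 1752.]
scene 476.6918492683371 0.01541467230963313 [-961.  990. 1219.]
```

View pics/top0.png

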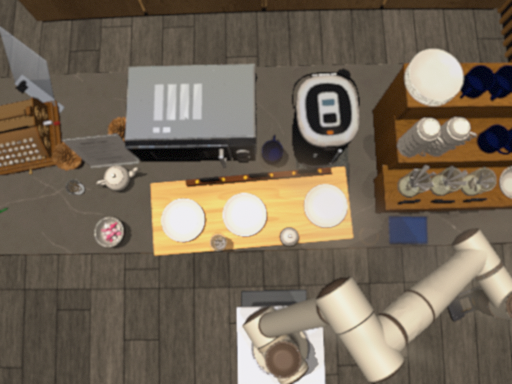

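View pics/scene0.png

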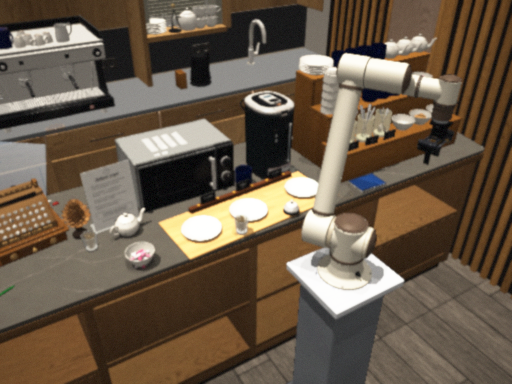

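The top view shows the plates at about (183,220), (245,214) and (326,205). The rail runs along row ~178, slightly turned, with the glass at (220,243) and the bell at (289,236). I'll segment these next.

```bash
python3 - <<'E'
from h import *
d=load('top'); im=d['frame']; hsv=cv2.cvtColor(im,cv2.COLOR_RGB2HSV)
# plates: blobs with low sat high val
m=((hsv[...,1]<60)&(hsv[...,2]>170)).astype(np.uint8)
n,l,s,c=cv2.connectedComponentsWithStats(m)
for i in range(1,n):
    if 140<c[i][0]<360 and 170<c[i][1]<260 and s[i][4]>8:
        cs=cv2.findContours((l==i).astype(np.uint8),cv2.RETR_EXTERNAL,cv2.CHAIN_APPROX_NONE)[0][0][:,0]
        w=world(d,cs,12+16)[:,:2]; (x,y),r=cv2.minEnclosingCircle(w.astype(np.float32)); print(s[i],c[i].round(1),'mec',round(x),round(y),round(r))
b=((hsv[...,0]>8)&(hsv[...,0]<28)&(hsv[...,1]>70)&(hsv[...,2]>140)).astype(np.uint8); b[:160]=0;b[265:]=0;b[:,:140]=0;b[:,365:]=0
b=cv2.morphologyEx(b,cv2.MORPH_OPEN,np.ones((3,3)))
n,l,s,c=cv2.connectedComponentsWithStats(b); i=1+s[1:,4].argmax()
p=np.argwhere(l==i)[:,::-1]; w=world(d,p,12)[:,:2].astype(np.float32)
r=cv2.minAreaRect(w); print(r, cv2.boxPoints(r).round())
cr=im[160:265,140:365]; cv2.imwrite('pics/c1.png',cv2.resize(cr,None,fx=3.5,fy=3.5,interpolation=cv2.INTER_CUBIC)[:,:,::-1])
E
```

```text
[ 305  184   43   43 1455] [325.5 205.4] mec 521 -184 82
[ 223  193   44   43 1489] [244.2 214.2] mec 496 124 83
[ 161  199   44   43 1477] [182.7 219.7] mec 480 358 83
[281 228  16  16 194] [288.3 235.4] mec 411 -40 30
[218 240   7   9  24] [221.7 245.1] mec 385 213 17
((512.014404296875, 101.19464111328125), (285.172607421875, 766.625244140625), 3.5420165061950684) [[ 346.  475.]
 [ 393. -290.]
 [ 678. -273.]
 [ 631.  493.]]
```

View pics/c1.png

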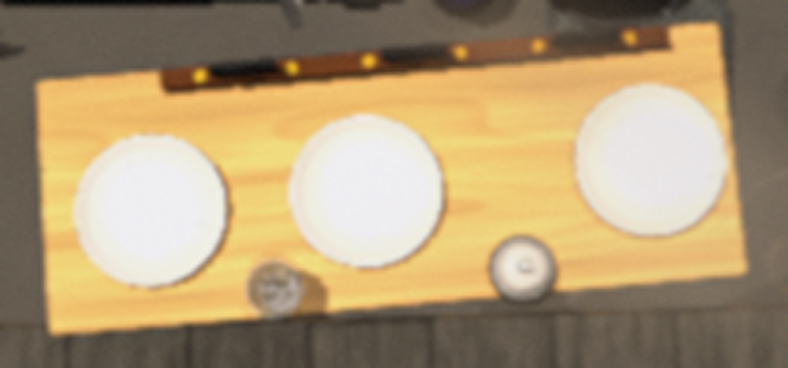

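The crop shows six brass studs on the rail at crop pixels (201,75) to (629,38), each sign sitting between its pair. I'll get sub-pixel stud positions and work out the rail frame.

```bash
python3 - <<'E'
from h import *
d=load('top'); im=d['frame'].astype(float)
st=np.array([(201,75),(292,68),(369,61),(461,53),(538,46),(629,38)])/3.5+[140,160]-.4
g=im[...,0]-im[...,2]
out=[]
for u,v in st:
    x,y=np.round([u,v]).astype(int); 
    p=g[y-2:y+3,x-2:x+3]; w=np.clip(p-np.median(p)-10,0,None); Y,X=np.mgrid[y-2:y+3,x-2:x+3]
    out.append([(w*X).sum()/w.sum(),(w*Y).sum()/w.sum()])
out=np.array(out); print(out.round(1)); W=world(d,out,38)[:,:2]; print(W.round(1))
# fit
l=np.array([235,135,50,-50,-135,-235.])
A=np.zeros((12,4));A[0::2,0]=1;A[1::2,1]=1;A[0::2,2]=-l;A[1::2,3]=l  # x=x0 - s*l ; y=y0 + c*l
x0,y0,s,c=np.linalg.lstsq(A,W.ravel(),rcond=None)[0]; th=np.arctan2(s,c);print(x0,y0,np.degrees(th),np.hypot(s,c))
R=np.array([[np.cos(th),-np.sin(th)],[np.sin(th),np.cos(th)]]); o=np.array([x0,y0]); print('resid',(W-(o+np.c_[0*l,l]@R.T)).round(1).tolist())
T={k:o+R@[-94,y] for k,y in zip('LMR',(185,0,-185))}
P={'L':(480,358),'M':(496,124),'R':(521,-184)}
for k in T: print(k,T[k].round(1),'plate in rail frame rel place',(R.T@(np.array(P[k])-T[k])).round(1))
for n,q in dict(bell=(411,-40),glass=(385,213)).items(): print(n,R.T@(np.array(q)-o))
# glass base via crop 
print('glass',world(d,[[275/3.5+140,289/3.5+160]],50), 'bell',world(d,[[522/3.5+140,268/3.5+160]],40))
E
python3 -c "
from h import *
print(telemetry.get_state())"
```

```text
[[196.6 181.1]
 [223.  178.8]
 [244.9 177. ]
 [271.2 174.5]
 [293.3 172.6]
 [319.6 170.3]]
[[ 625.3  302.7]
 [ 631.5  201.7]
 [ 636.4  118.1]
 [ 643.4   17.9]
 [ 648.6  -66.4]
 [ 655.  -167. ]]
640.0121694956031 67.82023725635037 3.635803203564577 0.9999157678850823
resid [[0.2, 0.3], [0.0, -0.9], [-0.4, 0.4], [0.2, -0.0], [-0.0, 0.5], [0.0, -0.3]]
L [534.5 246.5] plate in rail frame rel place [-47.3 114.7]
M [546.2  61.9] plate in rail frame rel place [-46.2  65.2]
R [ 557.9 -122.8] plate in rail frame rel place [-40.7 -58.8]
bell [-235.38856552  -93.08061323]
glass [-245.29245328  161.05894097]
glass [[389.50660105 220.19999095  50.        ]] bell [[405.97591016 -41.94908862  40.        ]]
{'time': 0.1, 'joint_positions': array([-1.02538443e+00,  3.85502516e-01,  6.77475593e-03, -4.02159511e-04,
       -1.19399606e+00, -2.58606632e-01]), 'qd': array([-0.00069535, -0.0029865 ,  0.00278638,  0.00065672,  0.00132827,
       -0.00018762]), 'joint_efforts': array([-3.01109721e-04, -3.91690421e+01,  1.87934572e+01,  4.23186511e+00,
        1.34684096e-02, -7.26333042e-05]), 'eef_pos': array([ 176.679849  , -598.98698681,  235.56483336]), 'ee_rot': array([-1.42838168e-01,  9.89745570e-01,  9.60040873e-04, -2.05081273e-04]), 'ft_force': array([-0.15912171,  0.41755271,  0.1959288 ]), 'moment': array([-0.05659971,  0.06089887, -0.00523565]), 'finger_force': 0.0, 'finger_gap': 86.69667834245404}
```

```bash
cat >> h.py <<'E'
TH=np.radians(3.64); RR=np.array([[np.cos(TH),-np.sin(TH)],[np.sin(TH),np.cos(TH)]]); OO=np.array([640.,67.8])
def state():
    from scipy.spatial.transform import Rotation as Q
    s=telemetry.get_state(); p=np.array(s['eef_pos']); R=Q.from_quat(s['ee_rot']).as_matrix()
    return s,p,np.degrees(np.arctan2(R[1,1],R[0,1]))%360
def go(*wps):
    "waypoints (x',y',z,yaw) in the rail frame -> deltas in cm / rad"
    s,p,yaw=state(); print('t',round(s['time'],2),'rail',(RR.T@(p[:2]-OO)).round(1),p[2].round(1),'yaw-3.64',round(yaw-3.64,1),'F',s['ft_force'].round(1))
    for w in wps:
        q=np.r_[OO+RR@w[:2],w[2]]; dy=(w[3]+3.64-yaw+180)%360-180
        print(w,'d cm',((q-p)/10).round(2),'rz',round(np.radians(dy),3)); p=q; yaw=w[3]+3.64
E
python3 -c "
from h import *
go((-135,-346,150,180),(-135,-346,37,180),(-135,-273,37,180),(-135,-290,37,180),(-135,-290,120,180),(-238,-185,120,90))
print(RR@[0,1],RR@[1,0])"
```

```text
t 0.1 rail [-504.7 -636. ] 235.6 yaw-3.64 102.8 F [-0.2  0.4  0.2]
(-135, -346, 150, 180) d cm [35.06 31.29 -8.56] rz 1.348
(-135, -346, 37, 180) d cm [  0.    0.  -11.3] rz 0.0
(-135, -273, 37, 180) d cm [-0.46  7.29  0.  ] rz 0.0
(-135, -290, 37, 180) d cm [ 0.11 -1.7   0.  ] rz 0.0
(-135, -290, 120, 180) d cm [0.  0.  8.3] rz 0.0
(-238, -185, 120, 90) d cm [-10.95   9.82   0.  ] rz -1.571
[-0.06348726  0.99798265] [0.99798265 0.06348726]
```

```bash
python3 -m crank '[{"xyz":[2.92,2.61,-0.71],"rot":[0,0,0.1123],"grip":5},{"xyz":[2.92,2.61,-0.71],"rot":[0,0,0.1123],"grip":5},{"xyz":[2.92,2.61,-0.71],"rot":[0,0,0.1123],"grip":5},{"xyz":[2.92,2.61,-0.71],"rot":[0,0,0.1123],"grip":5},{"xyz":[2.92,2.61,-0.71],"rot":[0,0,0.1123],"grip":5},{"xyz":[2.92,2.61,-0.71],"rot":[0,0,0.1123],"grip":5},{"xyz":[2.92,2.61,-0.71],"rot":[0,0,0.1123],"grip":5},{"xyz":[2.92,2.61,-0.71],"rot":[0,0,0.1123],"grip":5},{"xyz":[2.92,2.61,-0.71],"rot":[0,0,0.1123],"grip":5},{"xyz":[2.92,2.61,-0.71],"rot":[0,0,0.1123],"grip":5},{"xyz":[2.92,2.61,-0.71],"rot":[0,0,0.1123],"grip":5},{"xyz":[2.92,2.61,-0.71],"rot":[0,0,0.1123],"grip":5}]'
python3 -c "
from h import *
grab('wrist','w1.png')
go((-135,-346,37,180))
print(telemetry.get_state()['finger_gap'])"
```

```text
time: 1.1
eef_pos: [528.1, -284.5, 150.7]
ee_rot: [0.731, -0.682, -0.0, 0.0]
ft_force: [0.0, -0.8, 0.1]
finger_gap: 49.9
finger_force: 0.0
t 1.15 rail [-129.2 -341.2] 149.0 yaw-3.64 180.9 F [ 2.8  0.8 -0.6]
(-135, -346, 37, 180) d cm [ -0.55  -0.52 -11.2 ] rz -0.015
49.95930597692662
```

View pics/w1.png

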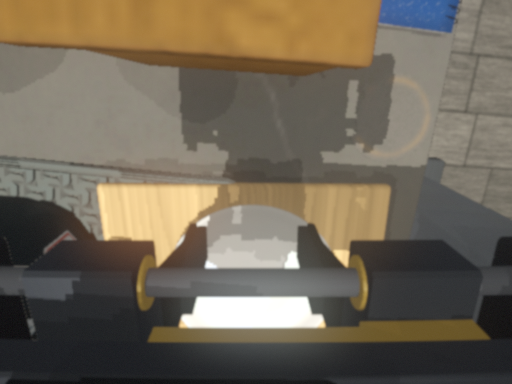

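The wrist view shows the right plate between the fingers (~(250,260)) and the gripper just off the board's right end. I'll go down now.

```bash
python3 -m crank '[{"xyz":[0,0,-2.2],"rot":[0,0,0],"grip":5},{"xyz":[0,0,-2.2],"rot":[0,0,0],"grip":5},{"xyz":[0,0,-2.2],"rot":[0,0,0],"grip":5},{"xyz":[0,0,-2.2],"rot":[0,0,0],"grip":5},{"xyz":[0,0,-1.5],"rot":[0,0,0],"grip":5},{"xyz":[0,0,-1],"rot":[0,0,0],"grip":5},{"xyz":[0,0,0],"rot":[0,0,0],"grip":5},{"xyz":[0,0,0],"rot":[0,0,0],"grip":5}]'
python3 -c "
from h import *
go((-135,-273,37,180))"
```

```text
time: 1.82
eef_pos: [527.2, -286.4, 38.1]
ee_rot: [0.729, -0.684, -0.0, 0.0]
ft_force: [0.4, 0.0, 0.1]
finger_gap: 49.9
finger_force: 0.0
t 1.82 rail [-135.1 -346.3] 38.1 yaw-3.64 180.0 F [0.4 0.  0.1]
(-135, -273, 37, 180) d cm [-0.46  7.32 -0.11] rz -0.0
```

```bash
python3 -m crank '[{"xyz":[-0.05,0.8,-0.1],"rot":[0,0,0],"grip":5},{"xyz":[-0.05,0.8,-0.1],"rot":[0,0,0],"grip":5},{"xyz":[-0.05,0.8,0],"rot":[0,0,0],"grip":5},{"xyz":[-0.05,0.8,0],"rot":[0,0,0],"grip":5},{"xyz":[-0.05,0.8,0],"rot":[0,0,0],"grip":5},{"xyz":[-0.05,0.8,0],"rot":[0,0,0],"grip":5},{"xyz":[-0.04,0.7,0],"rot":[0,0,0],"grip":5},{"xyz":[-0.04,0.6,0],"rot":[0,0,0],"grip":5},{"xyz":[-0.03,0.5,0],"rot":[0,0,0],"grip":5},{"xyz":[-0.03,0.4,0],"rot":[0,0,0],"grip":5},{"xyz":[-0.02,0.3,0],"rot":[0,0,0],"grip":5},{"xyz":[0,0,0],"rot":[0,0,0],"grip":5}]'
cat >> h.py <<'E'
def plates():
    d=optics.get_image('top'); im=d['frame']; cv2.imwrite('pics/t_last.png',im[:,:,::-1]); hsv=cv2.cvtColor(im,cv2.COLOR_RGB2HSV)
    m=((hsv[...,1]<60)&(hsv[...,2]>170)).astype(np.uint8); n,l,s,c=cv2.connectedComponentsWithStats(m)
    for i in range(1,n):
        if 140<c[i][0]<370 and 160<c[i][1]<260 and s[i][4]>100:
            cs=cv2.findContours((l==i).astype(np.uint8),cv2.RETR_EXTERNAL,cv2.CHAIN_APPROX_NONE)[0][0][:,0]
            w=world(d,cs,28)[:,:2]; (x,y),r=cv2.minEnclosingCircle(w.astype(np.float32)); print('plate rail',(RR.T@([x,y]-OO)).round(1),'r',round(r,1),'n',s[i][4])
E
python3 -c "
from h import *
plates()
go((-135,-300,36,180),(-135,-300,120,180),(-238,-185,120,90),(-238,-185,36,90))"
```

```text
time: 2.82
eef_pos: [522.4, -212.6, 36.2]
ee_rot: [0.729, -0.684, -0.0, 0.0]
ft_force: [-0.0, -0.8, 0.5]
finger_gap: 49.9
finger_force: 0.2
plate rail [ -91.4 -129.7] r 97.8 n 987
plate rail [ -71.5 -256.3] r 55.2 n 433
plate rail [-139.7   64.4] r 83.4 n 1483
plate rail [-140.9  299.8] r 83.1 n 1478
plate rail [-238.9 -119. ] r 57.4 n 480
t 2.87 rail [-135.2 -272.6] 36.1 yaw-3.64 180.0 F [-0.3  0.3  0.5]
(-135, -300, 36, 180) d cm [ 0.19 -2.73 -0.01] rz -0.0
(-135, -300, 120, 180) d cm [0.  0.  8.4] rz 0.0
(-238, -185, 120, 90) d cm [-11.01  10.82   0.  ] rz -1.571
(-238, -185, 36, 90) d cm [ 0.   0.  -8.4] rz 0.0
```

```bash
python3 -m crank '[{"xyz":[0.1,-1.4,0],"rot":[0,0,0],"grip":5},{"xyz":[0.1,-1.4,0],"rot":[0,0,0],"grip":5},{"xyz":[0,0,2.8],"rot":[0,0,0],"grip":5},{"xyz":[0,0,2.8],"rot":[0,0,0],"grip":5},{"xyz":[0,0,2.8],"rot":[0,0,0],"grip":5},{"xyz":[-1.5,0.6,0],"rot":[0,0,-0.12],"grip":5},{"xyz":[-1.5,0.6,0],"rot":[0,0,-0.12],"grip":5},{"xyz":[-1.5,0.6,0],"rot":[0,0,-0.12],"grip":5},{"xyz":[-1.5,0.6,0],"rot":[0,0,-0.12],"grip":5},{"xyz":[-1.5,0.6,0],"rot":[0,0,-0.12],"grip":5},{"xyz":[-1.5,0.6,0],"rot":[0,0,-0.12],"grip":5},{"xyz":[-1.5,0.6,0],"rot":[0,0,-0.12],"grip":5}]'
python3 -m crank '[{"xyz":[-0.5,1.2,0],"rot":[0,0,-0.12],"grip":5},{"xyz":[0,1.2,0],"rot":[0,0,-0.12],"grip":5},{"xyz":[0,1.2,0],"rot":[0,0,-0.12],"grip":5},{"xyz":[0,1.2,0],"rot":[0,0,-0.12],"grip":5},{"xyz":[0,1.2,0],"rot":[0,0,-0.12],"grip":5},{"xyz":[0,0.6,0],"rot":[0,0,-0.12],"grip":5},{"xyz":[0,0,0],"rot":[0,0,0],"grip":5},{"xyz":[0,0,0],"rot":[0,0,0],"grip":5}]'
python3 -c "
from h import *
plates()
go((-240,-185,36,90),(-181,-185,36,90))"
```

```text
time: 3.87
eef_pos: [418.6, -199.5, 120.1]
ee_rot: [-0.383, 0.924, 0.0, -0.0]
ft_force: [-0.0, -1.5, -0.6]
finger_gap: 49.8
finger_force: 0.0
time: 4.53
eef_pos: [414.6, -133.5, 120.3]
ee_rot: [-0.039, 0.999, 0.0, -0.0]
ft_force: [0.0, -0.7, 0.2]
finger_gap: 49.9
finger_force: 0.0
plate rail [-155.4 -171.7] r 105.3 n 1527
plate rail [-233.6   11.4] r 191.1 n 3030
plate rail [-139.7  299.6] r 83.5 n 1481
t 4.58 rail [-237.7 -186.7] 120.3 yaw-3.64 90.8 F [0.1 0.3 0.4]
(-240, -185, 36, 90) d cm [-0.24  0.16 -8.43] rz -0.013
(-181, -185, 36, 90) d cm [5.89 0.37 0.  ] rz 0.0
```

```bash
python3 -m crank '[{"xyz":[-0.12,0.08,-2.2],"rot":[0,0,-0.013],"grip":5},{"xyz":[-0.12,0.08,-2.2],"rot":[0,0,0],"grip":5},{"xyz":[0,0,-2],"rot":[0,0,0],"grip":5},{"xyz":[0,0,-1.2],"rot":[0,0,0],"grip":5},{"xyz":[0,0,-0.8],"rot":[0,0,0],"grip":5},{"xyz":[0,0,0],"rot":[0,0,0],"grip":5}]'
python3 -m crank '[{"xyz":[0.6,0.04,0],"rot":[0,0,0],"grip":5},{"xyz":[0.6,0.04,0],"rot":[0,0,0],"grip":5},{"xyz":[0.6,0.04,0],"rot":[0,0,0],"grip":5},{"xyz":[0.6,0.04,0],"rot":[0,0,0],"grip":5},{"xyz":[0.6,0.04,0],"rot":[0,0,0],"grip":5},{"xyz":[0.6,0.04,0],"rot":[0,0,0],"grip":5},{"xyz":[0.6,0.04,0],"rot":[0,0,0],"grip":5},{"xyz":[0.5,0.03,0],"rot":[0,0,0],"grip":5},{"xyz":[0.3,0.02,0],"rot":[0,0,0],"grip":5},{"xyz":[0.3,0.02,0],"rot":[0,0,0],"grip":5},{"xyz":[0.2,0,0],"rot":[0,0,0],"grip":5},{"xyz":[0,0,0],"rot":[0,0,0],"grip":5}]'
python3 -c "
from h import *
go((-181.5,-185,36,90))
grab('scene','s1.png')"
```

```text
time: 5.08
eef_pos: [411.2, -132.2, 34.9]
ee_rot: [-0.031, 1.0, -0.0, -0.002]
ft_force: [-0.4, -0.5, 0.5]
finger_gap: 49.6
finger_force: 0.0
time: 6.08
eef_pos: [467.7, -128.1, 36.3]
ee_rot: [-0.031, 1.0, -0.0, 0.0]
ft_force: [-1.1, 0.1, 0.7]
finger_gap: 49.9
finger_force: 0.4
t 6.08 rail [-184.4 -184.6] 36.3 yaw-3.64 89.9 F [-1.1  0.1  0.7]
(-181.5, -185, 36, 90) d cm [ 0.29 -0.02 -0.03] rz 0.002
```

```bash
python3 -m crank '[{"xyz":[0.1,0.006,0],"rot":[0,0,0],"grip":5},{"xyz":[0.1,0.006,0],"rot":[0,0,0],"grip":5},{"xyz":[0,0,0],"rot":[0,0,0],"grip":5}]' | grep -E "eef|ft"
python3 -m crank '[{"xyz":[0.1,0.006,0],"rot":[0,0,0],"grip":5},{"xyz":[0,0,0],"rot":[0,0,0],"grip":5}]'| grep -E "eef|ft"
python3 -m crank '[{"xyz":[0.1,0.006,0],"rot":[0,0,0],"grip":5},{"xyz":[0,0,0],"rot":[0,0,0],"grip":5}]'| grep -E "eef|ft"
```

```text
eef_pos: [469.2, -128.0, 36.4]
ft_force: [-0.8, -0.0, 0.4]
eef_pos: [470.3, -128.0, 36.4]
ft_force: [-0.8, -0.4, 0.3]
eef_pos: [471.0, -127.9, 36.3]
ft_force: [-2.0, 0.2, 1.1]
```

```bash
python3 -m crank '[{"xyz":[0.1,0.006,0],"rot":[0,0,0],"grip":5},{"xyz":[0,0,0],"rot":[0,0,0],"grip":5}]'| grep -E "eef|ft"
python3 -m crank '[{"xyz":[0.1,0.006,0],"rot":[0,0,0],"grip":5},{"xyz":[0,0,0],"rot":[0,0,0],"grip":5}]'| grep -E "eef|ft"
python3 -c "
from h import *
go((-200,-185,36,90),(-200,-185,120,90),(-139.7,165,120,180),(-139.7,165,36,180))"
```

```text
eef_pos: [471.4, -127.9, 36.2]
ft_force: [-3.7, -0.0, 2.1]
eef_pos: [471.7, -127.9, 36.1]
ft_force: [-5.1, 0.2, 2.9]
t 7.05 rail [-180.3 -184.6] 36.1 yaw-3.64 89.9 F [-5.1  0.2  2.9]
(-200, -185, 36, 90) d cm [-1.96 -0.16 -0.01] rz 0.003
(-200, -185, 120, 90) d cm [0.  0.  8.4] rz 0.0
(-139.7, 165, 120, 180) d cm [ 3.8  35.31  0.  ] rz 1.571
(-139.7, 165, 36, 180) d cm [ 0.   0.  -8.4] rz 0.0
```

```bash
python3 -m crank '[{"xyz":[-1,-0.06,0],"rot":[0,0,0],"grip":5},{"xyz":[-1,-0.06,0],"rot":[0,0,0],"grip":5},{"xyz":[0,0,2.8],"rot":[0,0,0],"grip":5},{"xyz":[0,0,2.8],"rot":[0,0,0],"grip":5},{"xyz":[0,0,2.8],"rot":[0,0,0],"grip":5},{"xyz":[0.3,2.7,0],"rot":[0,0,0.12],"grip":5},{"xyz":[0.3,2.7,0],"rot":[0,0,0.12],"grip":5},{"xyz":[0.3,2.7,0],"rot":[0,0,0.12],"grip":5},{"xyz":[0.3,2.7,0],"rot":[0,0,0.12],"grip":5},{"xyz":[0.3,2.7,0],"rot":[0,0,0.12],"grip":5},{"xyz":[0.3,2.7,0],"rot":[0,0,0.12],"grip":5},{"xyz":[0.3,2.7,0],"rot":[0,0,0.12],"grip":5}]'|grep eef
python3 -m crank '[{"xyz":[0.3,2.7,0],"rot":[0,0,0.12],"grip":5},{"xyz":[0.3,2.7,0],"rot":[0,0,0.12],"grip":5},{"xyz":[0.3,2.7,0],"rot":[0,0,0.12],"grip":5},{"xyz":[0.3,2.7,0],"rot":[0,0,0.12],"grip":5},{"xyz":[0.3,2.7,0],"rot":[0,0,0.12],"grip":5},{"xyz":[0.3,2.7,0],"rot":[0,0,0.13],"grip":5},{"xyz":[0,0,0],"rot":[0,0,0],"grip":5},{"xyz":[0,0,0],"rot":[0,0,0],"grip":5},{"xyz":[0,0,0],"rot":[0,0,0],"grip":5}]'
python3 -c "
from h import *
plates()
go((-139.7,165,36,180),(-139.7,89,36,180))"
```

```text
eef_pos: [474.4, 61.6, 120.8]
time: 8.8
eef_pos: [491.8, 221.7, 120.2]
ee_rot: [0.726, -0.688, -0.0, -0.0]
ft_force: [-0.7, -0.9, -1.0]
finger_gap: 49.8
finger_force: 0.0
plate rail [ -93. -183.] r 82.9 n 1460
plate rail [-138.    61.9] r 80.4 n 1136
plate rail [-235.1  310.6] r 175.0 n 2513
plate rail [-191.4  259.5] r 45.1 n 110
plate rail [-237.4  -94.1] r 31.2 n 212
t 8.85 rail [-138.1  162.6] 120.3 yaw-3.64 179.5 F [-0.2  0.   0.6]
(-139.7, 165, 36, 180) d cm [-0.17  0.23 -8.43] rz 0.009
(-139.7, 89, 36, 180) d cm [ 0.48 -7.58  0.  ] rz 0.0
```

```bash
python3 -m crank '[{"xyz":[-0.1,0.1,-2.2],"rot":[0,0,0.009],"grip":5},{"xyz":[-0.07,0.1,-2.2],"rot":[0,0,0],"grip":5},{"xyz":[0,0,-2],"rot":[0,0,0],"grip":5},{"xyz":[0,0,-1.2],"rot":[0,0,0],"grip":5},{"xyz":[0,0,-0.8],"rot":[0,0,0],"grip":5},{"xyz":[0,0,0],"rot":[0,0,0],"grip":5}]'|grep -E "eef|ft"
python3 -m crank '[{"xyz":[0.05,-0.8,0],"rot":[0,0,0],"grip":5},{"xyz":[0.05,-0.8,0],"rot":[0,0,0],"grip":5},{"xyz":[0.05,-0.8,0],"rot":[0,0,0],"grip":5},{"xyz":[0.05,-0.8,0],"rot":[0,0,0],"grip":5},{"xyz":[0.05,-0.8,0],"rot":[0,0,0],"grip":5},{"xyz":[0.05,-0.8,0],"rot":[0,0,0],"grip":5},{"xyz":[0.05,-0.8,0],"rot":[0,0,0],"grip":5},{"xyz":[0.04,-0.7,0],"rot":[0,0,0],"grip":5},{"xyz":[0.03,-0.5,0],"rot":[0,0,0],"grip":5},{"xyz":[0.02,-0.4,0],"rot":[0,0,0],"grip":5},{"xyz":[0.02,-0.3,0],"rot":[0,0,0],"grip":5},{"xyz":[0,0,0],"rot":[0,0,0],"grip":5}]'|grep -E "eef|ft"
python3 -c "
from h import *
go((-139.7,88,36,180),(-139.7,112,36,180),(-139.7,112,120,180),(-240,0,120,90),(-240,0,36,90))"
```

```text
eef_pos: [489.6, 222.4, 34.9]
ft_force: [-0.4, 0.2, 0.7]
eef_pos: [495.1, 148.4, 36.3]
ft_force: [0.9, 0.5, -0.0]
t 10.35 rail [-139.5   89.7] 36.3 yaw-3.64 180.0 F [ 0.9  0.5 -0. ]
(-139.7, 88, 36, 180) d cm [-0.01 -0.17 -0.03] rz -0.001
(-139.7, 112, 36, 180) d cm [-0.15  2.4   0.  ] rz 0.0
(-139.7, 112, 120, 180) d cm [0.  0.  8.4] rz 0.0
(-240, 0, 120, 90) d cm [ -9.3  -11.81   0.  ] rz -1.571
(-240, 0, 36, 90) d cm [ 0.   0.  -8.4] rz 0.0
```

```bash
python3 -m crank '[{"xyz":[0,-0.2,0],"rot":[0,0,0],"grip":5},{"xyz":[0,0,0],"rot":[0,0,0],"grip":5},{"xyz":[-0.1,1.2,0],"rot":[0,0,0],"grip":5},{"xyz":[-0.05,1.2,0],"rot":[0,0,0],"grip":5},{"xyz":[0,0,2.8],"rot":[0,0,0],"grip":5},{"xyz":[0,0,2.8],"rot":[0,0,0],"grip":5},{"xyz":[0,0,2.8],"rot":[0,0,0],"grip":5},{"xyz":[-0.72,-0.91,0],"rot":[0,0,-0.121],"grip":5},{"xyz":[-0.72,-0.91,0],"rot":[0,0,-0.121],"grip":5},{"xyz":[-0.72,-0.91,0],"rot":[0,0,-0.121],"grip":5},{"xyz":[-0.72,-0.91,0],"rot":[0,0,-0.121],"grip":5},{"xyz":[-0.72,-0.91,0],"rot":[0,0,-0.121],"grip":5}]'|grep -E "eef|ft"
python3 -m crank '[{"xyz":[-0.72,-0.91,0],"rot":[0,0,-0.121],"grip":5},{"xyz":[-0.72,-0.91,0],"rot":[0,0,-0.121],"grip":5},{"xyz":[-0.72,-0.91,0],"rot":[0,0,-0.121],"grip":5},{"xyz":[-0.72,-0.91,0],"rot":[0,0,-0.121],"grip":5},{"xyz":[-0.72,-0.91,0],"rot":[0,0,-0.121],"grip":5},{"xyz":[-0.72,-0.91,0],"rot":[0,0,-0.121],"grip":5},{"xyz":[-0.72,-0.91,0],"rot":[0,0,-0.121],"grip":5},{"xyz":[-0.72,-0.91,0],"rot":[0,0,-0.121],"grip":5},{"xyz":[0,0,0],"rot":[0,0,0],"grip":5},{"xyz":[0,0,0],"rot":[0,0,0],"grip":5},{"xyz":[0,0,0],"rot":[0,0,0],"grip":5}]'
python3 -c "
from h import *
go((-240,0,36,90),(-181,0,36,90))"
```

```text
eef_pos: [457.1, 126.2, 120.3]
ft_force: [-0.4, -1.0, -0.3]
time: 12.27
eef_pos: [400.7, 53.7, 120.6]
ee_rot: [-0.033, 0.999, 0.0, 0.0]
ft_force: [0.1, -0.4, -0.4]
finger_gap: 50.0
finger_force: 0.0
t 12.27 rail [-239.7    1.1] 120.6 yaw-3.64 90.1 F [ 0.1 -0.4 -0.4]
(-240, 0, 36, 90) d cm [-0.03 -0.11 -8.46] rz -0.002
(-181, 0, 36, 90) d cm [5.89 0.37 0.  ] rz 0.0
```

```bash
python3 -m crank '[{"xyz":[0,-0.1,-2.2],"rot":[0,0,0],"grip":5},{"xyz":[0,0,-2.2],"rot":[0,0,0],"grip":5},{"xyz":[0,0,-2],"rot":[0,0,0],"grip":5},{"xyz":[0,0,-1.2],"rot":[0,0,0],"grip":5},{"xyz":[0,0,-0.8],"rot":[0,0,0],"grip":5},{"xyz":[0,0,0],"rot":[0,0,0],"grip":5}]'|grep -E "eef|ft"
python3 -m crank '[{"xyz":[0.6,0.04,0],"rot":[0,0,0],"grip":5},{"xyz":[0.6,0.04,0],"rot":[0,0,0],"grip":5},{"xyz":[0.6,0.04,0],"rot":[0,0,0],"grip":5},{"xyz":[0.6,0.04,0],"rot":[0,0,0],"grip":5},{"xyz":[0.6,0.04,0],"rot":[0,0,0],"grip":5},{"xyz":[0.6,0.04,0],"rot":[0,0,0],"grip":5},{"xyz":[0.6,0.04,0],"rot":[0,0,0],"grip":5},{"xyz":[0.5,0.03,0],"rot":[0,0,0],"grip":5},{"xyz":[0.4,0.02,0],"rot":[0,0,0],"grip":5},{"xyz":[0.3,0.02,0],"rot":[0,0,0],"grip":5},{"xyz":[0.3,0.02,0],"rot":[0,0,0],"grip":5},{"xyz":[0,0,0],"rot":[0,0,0],"grip":5}]'|grep -E "eef|ft"
python3 -m crank '[{"xyz":[0.1,0.006,0],"rot":[0,0,0],"grip":5},{"xyz":[0.1,0.006,0],"rot":[0,0,0],"grip":5},{"xyz":[0,0,0],"rot":[0,0,0],"grip":5}]' | grep -E "eef|ft"
python3 -c "
from h import *
go((-181,0,36,90))"
```

```text
eef_pos: [399.7, 51.9, 34.7]
ft_force: [-0.3, -0.6, 0.3]
eef_pos: [457.7, 55.6, 36.4]
ft_force: [-0.4, -0.4, 0.2]
eef_pos: [459.0, 55.5, 36.3]
ft_force: [-0.8, -1.4, 0.7]
t 14.02 rail [-181.4   -0.8] 36.3 yaw-3.64 89.9 F [-0.8 -1.4  0.7]
(-181, 0, 36, 90) d cm [ 0.04  0.08 -0.03] rz 0.001
```

```bash
python3 -m crank '[{"xyz":[0.1,0.006,0],"rot":[0,0,0],"grip":5},{"xyz":[0,0,0],"rot":[0,0,0],"grip":5}]'| grep -E "eef|ft"
python3 -m crank '[{"xyz":[0.1,0.006,0],"rot":[0,0,0],"grip":5},{"xyz":[0,0,0],"rot":[0,0,0],"grip":5}]'| grep -E "eef|ft"
python3 -m crank '[{"xyz":[0.1,0.006,0],"rot":[0,0,0],"grip":5},{"xyz":[0,0,0],"rot":[0,0,0],"grip":5}]'| grep -E "eef|ft"
python3 -c "
from h import *
go((-210,0,36,90),(-210,0,120,90),(-243,300,120,90),(-243,300,36,90),(-187,300,36,90))"
```

```text
eef_pos: [459.6, 55.5, 36.3]
ft_force: [-2.3, 0.6, 1.4]
eef_pos: [460.1, 55.3, 36.2]
ft_force: [-3.5, 0.5, 2.5]
eef_pos: [460.5, 55.2, 36.0]
ft_force: [-5.3, -0.5, 3.3]
t 14.52 rail [-180.    -1.2] 36.0 yaw-3.64 89.9 F [-5.3 -0.5  3.3]
(-210, 0, 36, 90) d cm [-3.   -0.07 -0.  ] rz 0.002
(-210, 0, 120, 90) d cm [0.  0.  8.4] rz 0.0
(-243, 300, 120, 90) d cm [-5.2  29.73  0.  ] rz 0.0
(-243, 300, 36, 90) d cm [ 0.   0.  -8.4] rz 0.0
(-187, 300, 36, 90) d cm [5.59 0.36 0.  ] rz 0.0
```

```bash
python3 -m crank '[{"xyz":[-1.5,-0.1,0],"rot":[0,0,0],"grip":5},{"xyz":[-1.5,-0.1,0],"rot":[0,0,0],"grip":5},{"xyz":[0,0,2.8],"rot":[0,0,0],"grip":5},{"xyz":[0,0,2.8],"rot":[0,0,0],"grip":5},{"xyz":[0,0,2.8],"rot":[0,0,0],"grip":5},{"xyz":[-0.4,3,0],"rot":[0,0,0],"grip":5},{"xyz":[-0.4,3,0],"rot":[0,0,0],"grip":5},{"xyz":[-0.5,3,0],"rot":[0,0,0],"grip":5},{"xyz":[-0.5,3,0],"rot":[0,0,0],"grip":5},{"xyz":[-0.5,3,0],"rot":[0,0,0],"grip":5},{"xyz":[-0.6,3,0],"rot":[0,0,0],"grip":5},{"xyz":[-0.6,3,0],"rot":[0,0,0],"grip":5}]'|grep -E "eef|ft"
python3 -m crank '[{"xyz":[-0.6,3,0],"rot":[0,0,0],"grip":5},{"xyz":[-0.6,3,0],"rot":[0,0,0],"grip":5},{"xyz":[-0.5,2.9,0],"rot":[0,0,0],"grip":5},{"xyz":[0,0,0],"rot":[0,0,0],"grip":5},{"xyz":[0,0,0],"rot":[0,0,0],"grip":5},{"xyz":[0,0,0],"rot":[0,0,0],"grip":5}]'
python3 -c "
from h import *
plates()
go((-243,300,36,90),(-187,300,36,90))"
```

```text
eef_pos: [397.6, 266.3, 121.0]
ft_force: [0.5, -0.8, -0.2]
time: 16.02
eef_pos: [380.2, 352.9, 120.3]
ee_rot: [-0.031, 1.0, 0.0, 0.0]
ft_force: [-0.1, 0.0, 0.5]
finger_gap: 50.0
finger_force: 0.0
plate rail [ -93.5 -182.1] r 82.7 n 1459
plate rail [-92.8   0.6] r 83.5 n 1468
plate rail [-140.   299.7] r 83.0 n 1161
plate rail [-236.2  -93. ] r 30.4 n 210
t 16.07 rail [-241.2  300.4] 120.3 yaw-3.64 89.9 F [ 0.4 -0.1 -0.7]
(-243, 300, 36, 90) d cm [-0.18 -0.06 -8.43] rz 0.002
(-187, 300, 36, 90) d cm [5.59 0.36 0.  ] rz 0.0
```

```bash
python3 -m crank '[{"xyz":[-0.1,0,-2.2],"rot":[0,0,0],"grip":5},{"xyz":[0,0,-2.2],"rot":[0,0,0],"grip":5},{"xyz":[0,0,-2],"rot":[0,0,0],"grip":5},{"xyz":[0,0,-1.2],"rot":[0,0,0],"grip":5},{"xyz":[0,0,-0.8],"rot":[0,0,0],"grip":5},{"xyz":[0,0,0],"rot":[0,0,0],"grip":5}]'|grep -E "eef|ft"
python3 -m crank '[{"xyz":[0.6,0.04,0],"rot":[0,0,0],"grip":5},{"xyz":[0.6,0.04,0],"rot":[0,0,0],"grip":5},{"xyz":[0.6,0.04,0],"rot":[0,0,0],"grip":5},{"xyz":[0.6,0.04,0],"rot":[0,0,0],"grip":5},{"xyz":[0.6,0.04,0],"rot":[0,0,0],"grip":5},{"xyz":[0.6,0.04,0],"rot":[0,0,0],"grip":5},{"xyz":[0.6,0.04,0],"rot":[0,0,0],"grip":5},{"xyz":[0.5,0.03,0],"rot":[0,0,0],"grip":5},{"xyz":[0.4,0.02,0],"rot":[0,0,0],"grip":5},{"xyz":[0.3,0.02,0],"rot":[0,0,0],"grip":5},{"xyz":[0.2,0.02,0],"rot":[0,0,0],"grip":5},{"xyz":[0,0,0],"rot":[0,0,0],"grip":5}]'|grep -E "eef|ft"
python3 -c "
from h import *
go((-185,300,36,90),(-210,300,36,90),(-210,300,120,90),(-97,402,120,180),(-97,402,36,180),(-97,273,36,180))"
```

```text
eef_pos: [378.9, 351.1, 35.0]
ft_force: [-0.5, 0.3, 0.8]
eef_pos: [435.4, 356.5, 36.3]
ft_force: [-0.6, -0.1, 0.5]
t 17.57 rail [-185.8  301.1] 36.3 yaw-3.64 89.9 F [-0.6 -0.1  0.5]
(-185, 300, 36, 90) d cm [ 0.09 -0.11 -0.03] rz 0.001
(-210, 300, 36, 90) d cm [-2.49 -0.16  0.  ] rz 0.0
(-210, 300, 120, 90) d cm [0.  0.  8.4] rz 0.0
(-97, 402, 120, 180) d cm [10.63 10.9   0.  ] rz 1.571
(-97, 402, 36, 180) d cm [ 0.   0.  -8.4] rz 0.0
(-97, 273, 36, 180) d cm [  0.82 -12.87   0.  ] rz 0.0
```

```bash
python3 -m crank '[{"xyz":[-1.2,-0.13,0],"rot":[0,0,0],"grip":5},{"xyz":[-1.2,-0.13,0],"rot":[0,0,0],"grip":5},{"xyz":[0,0,2.8],"rot":[0,0,0],"grip":5},{"xyz":[0,0,2.8],"rot":[0,0,0],"grip":5},{"xyz":[0,0,2.8],"rot":[0,0,0],"grip":5},{"xyz":[0.81,0.84,0],"rot":[0,0,0.121],"grip":5},{"xyz":[0.81,0.84,0],"rot":[0,0,0.121],"grip":5},{"xyz":[0.81,0.84,0],"rot":[0,0,0.121],"grip":5},{"xyz":[0.81,0.84,0],"rot":[0,0,0.121],"grip":5},{"xyz":[0.81,0.84,0],"rot":[0,0,0.121],"grip":5},{"xyz":[0.81,0.84,0],"rot":[0,0,0.121],"grip":5},{"xyz":[0.81,0.84,0],"rot":[0,0,0.121],"grip":5}]'|grep -E "eef|ft"
python3 -m crank '[{"xyz":[0.81,0.84,0],"rot":[0,0,0.121],"grip":5},{"xyz":[0.81,0.84,0],"rot":[0,0,0.121],"grip":5},{"xyz":[0.81,0.84,0],"rot":[0,0,0.121],"grip":5},{"xyz":[0.81,0.84,0],"rot":[0,0,0.121],"grip":5},{"xyz":[0.81,0.84,0],"rot":[0,0,0.121],"grip":5},{"xyz":[0.71,0.84,0],"rot":[0,0,0.121],"grip":5},{"xyz":[0,0,0],"rot":[0,0,0],"grip":5},{"xyz":[0,0,0],"rot":[0,0,0],"grip":5},{"xyz":[0,0,0],"rot":[0,0,0],"grip":5}]'
python3 -c "
from h import *
plates()
go((-98,402,36,180),(-98,273,36,180))"
```

```text
eef_pos: [468.3, 413.2, 120.3]
ft_force: [-0.2, -0.6, 0.1]
time: 19.32
eef_pos: [514.9, 462.5, 120.0]
ee_rot: [0.729, -0.685, -0.0, 0.0]
ft_force: [0.3, 0.1, -0.4]
finger_gap: 50.1
finger_force: 0.0
plate rail [ -93.5 -182.1] r 82.7 n 1458
plate rail [-93.1   1. ] r 83.6 n 1467
plate rail [-97.6 301.5] r 82.4 n 1046
plate rail [-236.2  -93. ] r 30.4 n 205
t 19.37 rail [-99.8 401.8] 120.2 yaw-3.64 179.9 F [-0.3  0.3 -0. ]
(-98, 402, 36, 180) d cm [ 0.18  0.03 -8.42] rz 0.001
(-98, 273, 36, 180) d cm [  0.82 -12.87   0.  ] rz 0.0
```

```bash
python3 -m crank '[{"xyz":[0.1,0,-2.2],"rot":[0,0,0],"grip":5},{"xyz":[0,0,-2.2],"rot":[0,0,0],"grip":5},{"xyz":[0,0,-2],"rot":[0,0,0],"grip":5},{"xyz":[0,0,-1.2],"rot":[0,0,0],"grip":5},{"xyz":[0,0,-0.8],"rot":[0,0,0],"grip":5},{"xyz":[0,0,0],"rot":[0,0,0],"grip":5}]'|grep -E "eef|ft"
python3 -m crank '[{"xyz":[0.05,-0.8,0],"rot":[0,0,0],"grip":5},{"xyz":[0.05,-0.8,0],"rot":[0,0,0],"grip":5},{"xyz":[0.05,-0.8,0],"rot":[0,0,0],"grip":5},{"xyz":[0.05,-0.8,0],"rot":[0,0,0],"grip":5},{"xyz":[0.05,-0.8,0],"rot":[0,0,0],"grip":5},{"xyz":[0.05,-0.8,0],"rot":[0,0,0],"grip":5},{"xyz":[0.05,-0.8,0],"rot":[0,0,0],"grip":5},{"xyz":[0.05,-0.8,0],"rot":[0,0,0],"grip":5},{"xyz":[0.05,-0.8,0],"rot":[0,0,0],"grip":5},{"xyz":[0.05,-0.8,0],"rot":[0,0,0],"grip":5},{"xyz":[0.05,-0.8,0],"rot":[0,0,0],"grip":5},{"xyz":[0.05,-0.8,0],"rot":[0,0,0],"grip":5}]'|grep -E "eef|ft"
python3 -c "
from h import *
go((-98,273,36,180))"
```

```text
eef_pos: [515.5, 462.1, 34.6]
ft_force: [0.4, 0.4, -1.1]
eef_pos: [522.4, 366.3, 36.4]
ft_force: [-0.5, 1.3, 0.8]
t 20.87 rail [-98.4 305.4] 36.4 yaw-3.64 180.1 F [-0.5  1.3  0.8]
(-98, 273, 36, 180) d cm [ 0.24 -3.23 -0.04] rz -0.001
```

```bash
python3 -m crank '[{"xyz":[0.05,-0.7,0],"rot":[0,0,0],"grip":5},{"xyz":[0.05,-0.7,0],"rot":[0,0,0],"grip":5},{"xyz":[0.04,-0.6,0],"rot":[0,0,0],"grip":5},{"xyz":[0.04,-0.5,0],"rot":[0,0,0],"grip":5},{"xyz":[0.03,-0.4,0],"rot":[0,0,0],"grip":5},{"xyz":[0.02,-0.3,0],"rot":[0,0,0],"grip":5},{"xyz":[0,0,0],"rot":[0,0,0],"grip":5},{"xyz":[-0.08,1.2,0],"rot":[0,0,0],"grip":5},{"xyz":[-0.08,1.2,0],"rot":[0,0,0],"grip":5},{"xyz":[0,0,2.8],"rot":[0,0,0],"grip":5},{"xyz":[0,0,2.8],"rot":[0,0,0],"grip":5},{"xyz":[0,0,2.8],"rot":[0,0,0],"grip":5}]'
python3 -c "
from h import *
plates()
go((-188,185,120,90),(-188,185,36,90))"
```

```text
time: 21.87
eef_pos: [522.3, 360.1, 120.3]
ee_rot: [0.73, -0.683, 0.0, 0.001]
ft_force: [0.5, 0.7, 0.5]
finger_gap: 50.0
finger_force: 0.0
plate rail [ -93.2 -182.9] r 82.7 n 1460
plate rail [-93.1   1. ] r 83.6 n 1468
plate rail [-88.8 176. ] r 78.4 n 1060
plate rail [-84.8 455.1] r 56.8 n 475
plate rail [-236.2  -93.1] r 30.4 n 208
t 21.92 rail [-95.6 301.3] 127.7 yaw-3.64 180.2 F [1.3 1.4 4.8]
(-188, 185, 120, 90) d cm [ -8.48 -12.19  -0.77] rz -1.575
(-188, 185, 36, 90) d cm [ 0.   0.  -8.4] rz 0.0
```

```bash
python3 -m crank '[{"xyz":[-0.63,-0.92,0],"rot":[0,0,-0.121],"grip":8.6},{"xyz":[-0.63,-0.92,0],"rot":[0,0,-0.121],"grip":8.6},{"xyz":[-0.63,-0.92,0],"rot":[0,0,-0.121],"grip":8.6},{"xyz":[-0.63,-0.92,0],"rot":[0,0,-0.121],"grip":8.6},{"xyz":[-0.63,-0.92,0],"rot":[0,0,-0.121],"grip":8.6},{"xyz":[-0.63,-0.92,0],"rot":[0,0,-0.121],"grip":8.6},{"xyz":[-0.63,-0.92,0],"rot":[0,0,-0.121],"grip":8.6},{"xyz":[-0.63,-0.92,0],"rot":[0,0,-0.121],"grip":8.6},{"xyz":[-0.63,-0.92,0],"rot":[0,0,-0.121],"grip":8.6},{"xyz":[-0.63,-0.92,0],"rot":[0,0,-0.121],"grip":8.6},{"xyz":[-0.63,-0.92,0],"rot":[0,0,-0.121],"grip":8.6},{"xyz":[-0.63,-0.92,0],"rot":[0,0,-0.121],"grip":8.6}]'|grep -E "eef|ft"
python3 -m crank '[{"xyz":[-0.63,-0.92,0],"rot":[0,0,-0.121],"grip":8.6},{"xyz":[0,0,0],"rot":[0,0,0],"grip":8.6},{"xyz":[0,0,0],"rot":[0,0,0],"grip":8.6},{"xyz":[0,0,0],"rot":[0,0,0],"grip":8.6}]'
python3 -c "
from h import *
plates()
grab('wrist','w2.png')
go((-187,185,36,90),(-173,185,36,90))"
```

```text
eef_pos: [446.9, 249.2, 120.1]
ft_force: [0.2, -0.2, 0.0]
time: 23.25
eef_pos: [441.6, 240.5, 120.4]
ee_rot: [-0.033, 0.999, 0.0, 0.0]
ft_force: [0.4, 0.6, -1.1]
finger_gap: 85.9
finger_force: 0.0
plate rail [ -93. -183.] r 82.9 n 1462
plate rail [-92.8   0.6] r 83.5 n 1468
plate rail [-92.8 188.2] r 82.2 n 821
plate rail [-196.7  305.6] r 58.6 n 500
plate rail [-235.6  -93.5] r 31.1 n 211
t 23.35 rail [-187.1  184.8] 120.3 yaw-3.64 90.1 F [ 0.  -0.1  0.2]
(-187, 185, 36, 90) d cm [ 0.    0.02 -8.43] rz -0.001
(-173, 185, 36, 90) d cm [1.4  0.09 0.  ] rz 0.0
```

View pics/w2.png

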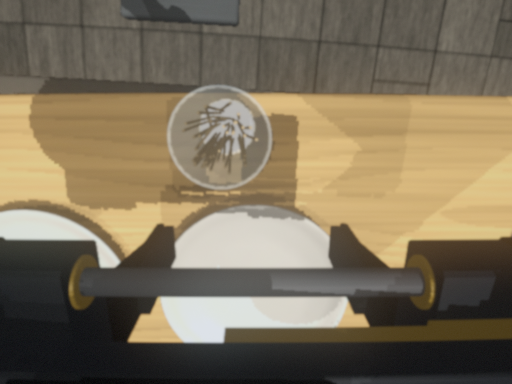

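The wrist view shows the plate's front edge at about (250,206) and the glass rim nearest point at about (220,188). I'll check both against the descent spot.

```bash
python3 -c "
from h import *
d=load('wrist')
r=lambda uv,z:(RR.T@(world(d,[uv],z)[0,:2]-OO)).round(1)
print('plate edge',r((250,206),28),'glass near edge',r((220,188),84),'centre',r((220,137),84), 'middle plate',r((25,211),28))"
```

```text
plate edge [-179.1  183.5] glass near edge [-211.4  165.7] centre [-242.1  166.6] middle plate [-174.5   -0.4]
```

```bash
python3 -m crank '[{"xyz":[0,0,-2.2],"rot":[0,0,0],"grip":8.6},{"xyz":[0,0,-2.2],"rot":[0,0,0],"grip":8.6},{"xyz":[0,0,-2],"rot":[0,0,0],"grip":8.6},{"xyz":[0,0,-1.2],"rot":[0,0,0],"grip":8.6},{"xyz":[0,0,-0.8],"rot":[0,0,0],"grip":8.6},{"xyz":[0,0,0],"rot":[0,0,0],"grip":8.6}]'|grep -E "eef|ft"
python3 -m crank '[{"xyz":[0.3,0.02,0],"rot":[0,0,0],"grip":8.6},{"xyz":[0.3,0.02,0],"rot":[0,0,0],"grip":8.6},{"xyz":[0.3,0.02,0],"rot":[0,0,0],"grip":8.6},{"xyz":[0.2,0.01,0],"rot":[0,0,0],"grip":8.6},{"xyz":[0.1,0.01,0],"rot":[0,0,0],"grip":8.6},{"xyz":[0.1,0.01,0],"rot":[0,0,0],"grip":8.6},{"xyz":[0,0,0],"rot":[0,0,0],"grip":8.6}]'|grep -E "eef|ft"
python3 -c "
from h import *
go((-173,185,36,90))"
```

```text
eef_pos: [440.6, 239.1, 34.6]
ft_force: [-1.3, 0.1, 0.0]
eef_pos: [454.4, 240.5, 36.7]
ft_force: [-1.2, 1.1, 0.6]
t 24.43 rail [-174.3  184.2] 36.7 yaw-3.64 89.9 F [-1.2  1.1  0.6]
(-173, 185, 36, 90) d cm [ 0.12  0.09 -0.07] rz 0.001
```

```bash
for i in 1; do :; done
python3 -m crank '[{"xyz":[0.1,0.06,0],"rot":[0,0,0],"grip":8.6},{"xyz":[0,0,0],"rot":[0,0,0],"grip":8.6}]'|grep -E "eef|ft"
python3 -m crank '[{"xyz":[0.1,0.006,0],"rot":[0,0,0],"grip":8.6},{"xyz":[0,0,0],"rot":[0,0,0],"grip":8.6}]'|grep -E "eef|ft"
python3 -m crank '[{"xyz":[0.1,0.006,0],"rot":[0,0,0],"grip":8.6},{"xyz":[0,0,0],"rot":[0,0,0],"grip":8.6}]'|grep -E "eef|ft"
python3 -m crank '[{"xyz":[0.1,0.006,0],"rot":[0,0,0],"grip":8.6},{"xyz":[0,0,0],"rot":[0,0,0],"grip":8.6}]'|grep -E "eef|ft"
```

```text
eef_pos: [455.2, 241.0, 36.5]
ft_force: [-1.1, 1.7, 1.4]
eef_pos: [456.1, 241.0, 36.4]
ft_force: [-1.9, 0.8, 0.7]
eef_pos: [457.1, 240.9, 36.3]
ft_force: [-1.8, 0.1, 1.1]
eef_pos: [457.7, 240.8, 36.2]
ft_force: [-3.3, 0.7, 0.6]
```

```bash

python3 -m crank '[{"xyz":[0.1,0.006,0],"rot":[0,0,0],"grip":8.6},{"xyz":[0,0,0],"rot":[0,0,0],"grip":8.6}]'|grep -E "eef|ft"
python3 -m crank '[{"xyz":[0.1,0.006,0],"rot":[0,0,0],"grip":8.6},{"xyz":[0,0,0],"rot":[0,0,0],"grip":8.6}]'|grep -E "eef|ft"
python3 -c "
from h import *
go((-187,185,36,90))"
```

```text
eef_pos: [458.2, 240.6, 36.1]
ft_force: [-5.6, 1.7, 2.8]
eef_pos: [458.5, 240.5, 36.0]
ft_force: [-7.1, 1.8, 4.6]
t 25.43 rail [-170.1  183.9] 36.0 yaw-3.64 89.9 F [-7.1  1.8  4.6]
(-187, 185, 36, 90) d cm [-1.69  0.   -0.  ] rz 0.001
```

```bash
python3 -m crank '[{"xyz":[-0.8,-0.05,0],"rot":[0,0,0],"grip":8.6},{"xyz":[-0.8,-0.05,0],"rot":[0,0,0],"grip":8.6},{"xyz":[0,0,2],"rot":[0,0,0],"grip":8.6},{"xyz":[0,0,3],"rot":[0,0,0],"grip":8.6},{"xyz":[0,0,3],"rot":[0,0,0],"grip":8.6},{"xyz":[0,0,3],"rot":[0,0,0],"grip":8.6},{"xyz":[-2,1,3],"rot":[0,0,0],"grip":8.6},{"xyz":[-2,1,3],"rot":[0,0,0],"grip":8.6},{"xyz":[-2,1,2],"rot":[0,0,0],"grip":8.6},{"xyz":[-2,1,0],"rot":[0,0,0],"grip":8.6},{"xyz":[0,0,0],"rot":[0,0,0],"grip":8.6},{"xyz":[0,0,0],"rot":[0,0,0],"grip":8.6}]'
python3 -c "
from h import *
plates()
s=cv2.imread('pics/t_last.png')[150:270,130:370]; cv2.imwrite('pics/c2.png',cv2.resize(s,None,fx=3.3,fy=3.3,interpolation=cv2.INTER_CUBIC))"
```

```text
time: 26.43
eef_pos: [363.4, 280.5, 226.8]
ee_rot: [-0.032, 0.999, 0.001, 0.001]
ft_force: [-0.0, 0.1, -0.0]
finger_gap: 86.3
finger_force: 0.0
plate rail [ -93.5 -182.1] r 82.7 n 1459
plate rail [-92.8   0.6] r 83.5 n 1466
plate rail [-92.9 186.4] r 82.6 n 1458
plate rail [-236.4  -93.3] r 30.3 n 206
```

View pics/c2.png

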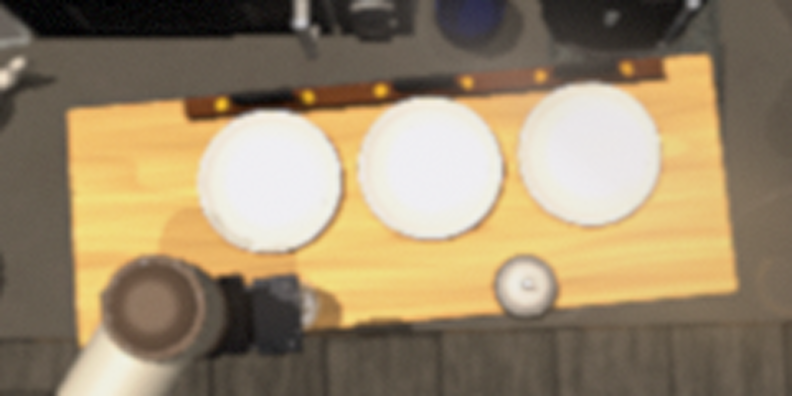

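The row looks straight, with bell and glass upright. One finer centroid check before handing in.

```bash
python3 -c "
from h import *
d=optics.get_image('top'); hsv=cv2.cvtColor(d['frame'],cv2.COLOR_RGB2HSV)
m=((hsv[...,1]<70)&(hsv[...,2]>160)).astype(np.uint8); n,l,s,c=cv2.connectedComponentsWithStats(m)
for i in range(1,n):
    if 140<c[i][0]<370 and 160<c[i][1]<230 and s[i][4]>1000: print((RR.T@(world(d,[c[i]],28)[0,:2]-OO)).round(1))
grab('wrist','w3.png')"
```

```text
[ -94.  -182.2]
[-94.7   1.4]
[-93.2 186.2]
```

View pics/w3.png

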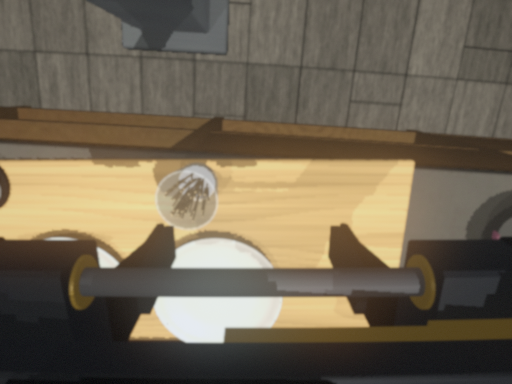

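```bash
python3 -c "
from cell import robot
print(robot.hand_in())"
```

```text
the job is handed in; nothing more can be done
None
```

I slid all three plates up against the rail, one in front of each sign. The final check put each within about 3 mm of its sign's centre, no bystander was seen disturbed, and I handed the job in at about 26.5 s.

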